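# Stow the spice caddies in a counter chest with a folding lid stay

### The arm

A 7-joint arm with a two-finger parallel gripper is mounted at the origin on the work surface. World frame = base frame: x ahead of the robot, y to its left, z up, the work surface at z = 0. Lengths are in mm, angles in rad, forces in N, time in s.
With the tool pointing down it reaches from about 400 to 875 mm from the base axis. Payload 4.4 kg.
Tool frame: the origin (TCP) lies midway between the tips of the shut fingers; the grasp point (between the pads) lies 19 mm behind it; z points along the fingers, y is the line along which they close (so a half turn about z gives the same grasp; the last joint's range is limited). The gripper opens to 85 mm and grips with 20 to 120 N. Pads are 22 mm wide; open, the fingers measure 114 mm over their backs; the gripper's body (76 mm by 85 mm) begins 54 mm behind the grasp point. The pads swing forward as they close: fully open they stand 13 mm farther back than shut.
Start: joints at [-1.177, 0.628, 0.038, 1.517, -0.027, 0.996, -0.02], TCP at [288.429, 582.517, 231.313] pointing down, gripper open.
Joint ranges: [-3.06, 3.06], [-0.37, 2.12], [-1.25, 1.32], [0.18, 2.47], [-1.1, 4.24], [0.23, 1.98], [-2.94, 2.94]. Speed limits (rad/s): [2.57, 2.57, 3.14, 3.14, 3.14, 3.14, 3.14].

### API

Orientations are given as [roll, pitch, yaw] about the fixed x, y, z axes, in that order (R = Rz(yaw) Ry(pitch) Rx(roll)).
In Python, from cell import ctrl gives the robot as it stands. The module is installed in compiled form; this text tells all that it offers.
- The arm moves only by the tool step_arm, never from a script. Its argument "commands" is one flat list of numbers, 7 for each row, row after row: the shift along the tool's x, y, z in cm, then the turn, a rotation vector about the tool's x, y, z in rad, then the opening, from 0 (shut) to 1 (fully open). A call has 1 to 10 rows; each row is the pose to reach, as a shift and turn from the pose commanded when the call began, along the tool's axes at that moment; what a row does not reach only later rows make up. A row lasts 1/10 s, in which the tool goes at most 50 mm and 8.59 degrees, less where a joint would pass 70% of its speed; a pose out of reach is approached as far as the arm can. A call with a gripper value outside its range is refused whole. The fingers move at their own pace and stop on an object; the grip force is fixed at half the most. Time passes only in rows, so rows that repeat a pose let the fingers close. It gives the time, the measured TCP pose, the force, the opening and the grip force at its end, in the units of the state.
- ctrl.read_state(): the state, without advancing time (a new reading comes with each control period).
- ctrl.get_image(name): name is "side" or "top"; returns a dict with "image" (400x640x3 uint8, red, green, blue), "range_z" (400x640 float32, mm along the optical axis (not along the pixel's ray), 0 where there is no reading), "vfov" (degrees; the focal length in pixels is half the picture's height over the tangent of half this angle, whatever the lens; pixels are square), "cx", "cy" (the principal point, pixels), "D" ([k1, k2, p1, p2, k3] as OpenCV has them; the pictures are not rectified), "world_to_cam" (4x4, takes a point from world to camera coordinates). Camera axes: x right, y down, z forward; pixel columns grow to the right and rows downward; lengths in mm; the calibration is good to about 2 mm. A picture is of the moment at which its call begins.
- ctrl.finish_job(): hands the job in; it is judged then, once.
The state is a dict: "clock": time; "qpos": joint angles; "qd": joint speeds; "tau": joint torques, N m; "eef_pos": TCP position; "tool_rot": TCP orientation; "force": force on the tool from outside, world axes, zero at the start; "torque": the same for the moment, N m; "width": finger opening in mm; "gripper_force": force on a finger pad.
Only numpy, scipy, OpenCV 4.12 (cv2) and the standard library are available. Lean on these libraries where they do the work, as an engineer would, in place of code of your own. Each camera call takes 0.05 s, during which the arm holds its last target. There are 200 camera calls.

### The job

Raise the lid of the counter chest until its folding stay snaps straight and locks, and let go of it. Then lower every spice caddy that is on the counter into the chest, upright and with its handle towards the front, and slide each one fully home against the back wall under the chest's fixed rear deck. Finally press the stay's knee peg down to break the lock and leave the lid fully closed over the caddies, without tipping over the glass jar or the tumbler.

Things in the scene. Friction and masses are not known exactly. Their poses are not given: they have to be found in the camera images.
- chest: Fixed wooden chest, 249 (x) by 320 (y), rim 115 high; origin under its centre, +x to its back wall (away from the robot). Inside: x -112.5 to 112.5, y -148 to 148, floor at 10. A fixed rear deck spans x 57.5 to 112.5, underside 72 above the table: a caddy body slides in under it. The lid covers x -124.5 to 57.5.
- lid (a joint): Lid angle: 0 closed, 1.36 rad when the stay is straight, limit 1.39. Lid 0.8 kg, damped hinge: unlocked and let go, it sinks shut gently by itself in a few seconds and may be left to do so.
- knee (a joint): Knee of the folding stay: 0 lid closed, 2.56 rad straight, 2.77 on its stop past straight = lid locked up. A light spring snaps it to the stop once the lid is within 3 degrees of 1.36 rad. Pressing stay_peg (3 to 5 N) 35 to 50 mm down from its locked place breaks the lock; the lid then sinks by itself.
- lid_bar (a point): Middle of the lid's round steel handle bar, 14 thick, 110 long along the chest's y, on two arms 42 in front of the lid's front edge: pinch it from above, fingers before and behind; it turns between the pads as the lid rises. 224 from the hinge; 121 above the table when closed.
- lid_hinge (a point): Middle of the lid's hinge line, which runs along the chest's y: at chest x 57.5, 115 above the table, level with the closed lid's underside. Lid 12 thick; the bar's axis is 6 above the lid's underside plane.
- stay_peg (a point): Point on the axis of the steel peg at the stay's knee, outside the chest's -y wall (point 74 from it, 10 from the peg's outer end). Peg 16 thick, 75 long along the chest's y. Locked, it stands about 40 above the rim; pressed, it moves down and back on a circle of radius 77.6 about stay_foot.
- stay_foot (a point): Point on the fixed pivot line of the stay's lower link (chest x -72.5, 95 above the table), at the same chest y as stay_peg.
- caddy1: Spice caddy: closed aluminium box 140 (x) by 50 (y) by 45 high, with an upright wooden tab handle 36 (x) by 18 (y), from 45 to 90 above the underside, centred at x = -45. 0.15 to 0.26 kg. Origin: centre of the underside. Home: along the chest's x, +x end on the back wall, origin at chest x 42.5.
- caddy2: like caddy1; one of four places, may be absent (None)
- caddy3: like caddy1; one of four places, may be absent (None)
- caddy4: like caddy1; one of four places, may be absent (None)
- jar: Glass clamp-lid jar, 90 across, 124 high, standing; origin under its centre. Not to be tipped over.
- tumbler: Blue plastic tumbler, 62 across, 90 high, among the caddies; origin under its centre. Not to be tipped over.
Not all that is in view belongs to the job. What is shaped like the caddy4 but orange is not meant.

How it is judged (in metres and radians):
On the way, in this order (a step that is already met when the one before it is completed fails the run):
1. the lid is raised, its stay locked past straight, and the lid let go (value of joint knee above 2.66 rad and value of joint lid above 1.25 rad and contact force between the fingers and lid below 0.3 N), for 0.5 s.
2. every caddy is home in the chest while the lid stands locked (value of joint knee above 2.66 rad and value of joint lid above 1.25 rad and x of caddy1 in the frame of chest between 0.0305 and 0.06 m and y of caddy1 in the frame of chest between -0.148 and 0.148 m and z of each of caddy1, caddy2, caddy3, caddy4 in the frame of chest below 0.02 m and angle between each of caddy1, caddy2, caddy3, caddy4's own z axis and vertical below 0.12 rad and x of caddy2 in the frame of chest between 0.0305 and 0.06 m and y of caddy2 in the frame of chest between -0.148 and 0.148 m and x of caddy3 in the frame of chest between 0.0305 and 0.06 m and y of caddy3 in the frame of chest between -0.148 and 0.148 m and x of caddy4 in the frame of chest between 0.0305 and 0.06 m and y of caddy4 in the frame of chest between -0.148 and 0.148 m), for 0.2 s.
3. the stay's knee is broken by pressing on the stay (value of joint knee below 2.4 rad and value of joint lid above 0.6 rad and contact force between the fingers and stay above 0.3 N).
At the end, for the whole second after the job is handed in: Every caddy present stands upright (within 7 degrees) on the chest floor with its rear end within 12 mm of the back wall under the deck, at rest, and the lid is closed to within 0.04 rad (x of caddy1 in the frame of chest between 0.0305 and 0.06 m and y of caddy1 in the frame of chest between -0.148 and 0.148 m and z of each of caddy1, caddy2, caddy3, caddy4 in the frame of chest below 0.02 m and angle between each of caddy1, caddy2, caddy3, caddy4's own z axis and vertical below 0.12 rad and x of caddy2 in the frame of chest between 0.0305 and 0.06 m and y of caddy2 in the frame of chest between -0.148 and 0.148 m and x of caddy3 in the frame of chest between 0.0305 and 0.06 m and y of caddy3 in the frame of chest between -0.148 and 0.148 m and x of caddy4 in the frame of chest between 0.0305 and 0.06 m and y of caddy4 in the frame of chest between -0.148 and 0.148 m and value of joint lid below 0.04 rad and linear speed of each of caddy1, caddy2, caddy3, caddy4 below 0.02 m/s); the robot touches nothing.
It fails at once if the glass jar is tipped over (angle between jar's own z axis and vertical above 0.6 rad).
It fails at once if the tumbler is tipped over (angle between tumbler's own z axis and vertical above 0.6 rad).
Of caddy1, caddy2, caddy3, caddy4 only 3 to 4 are there at a start; the rules pass over those that are not, and their reading is None.
At some moment in a run one of caddy1, caddy2, caddy3, caddy4 may be knocked a few centimetres aside while the robot is not near it.
Once in a run the grip may slacken for a moment while it holds something.
It also fails if it takes over 210 s, if anything falls off the work surface, if the arm or the gripper's body presses on something with over 40 N, if the wrist force passes 120 N, or if a joint passes its speed limit or range.

## Working session

There is one attempt and no reset: what is moved stays moved. The work goes in short steps, Python scripts to look and compute and a tool call to move; the robot and the scene stay as the last step left them, time stands still between calls to the robot, and variables do not carry over. Pictures are saved under pics/ and viewed, at most 14 in all, crops included, and the job is handed in when it is done.

Besides the shell and the picture viewer there is one more tool, called after "Emit:" by a JSON object that holds its "api" and its "payload". step_arm: Moves the arm, as the interface text tells. Its arguments: {"type":"object","properties":{"commands":{"type":"array"}},"required":["commands"]}

```bash
mkdir -p pics; cat > h.py <<'E'
import numpy as np, cv2
from cell import ctrl
def snap(n,out=None):
    d=ctrl.get_image(n)
    np.savez('%s.npz'%n,**{k:np.array(v) for k,v in d.items()})
    if out: cv2.imwrite('pics/'+out,d['image'][:,:,::-1])
    return d
def world(d,pts=None):
    """world points of pixels (u,v); all pixels if None"""
    h,w=d['range_z'].shape
    f=h/2/np.tan(np.radians(float(d['vfov']))/2)
    K=np.array([[f,0,float(d['cx'])],[0,f,float(d['cy'])],[0,0,1]])
    if pts is None:
        u,v=np.meshgrid(np.arange(w),np.arange(h)); p=np.stack([u,v],-1).reshape(-1,2)
    else: p=np.array(pts)
    z=d['range_z'][p[:,1].astype(int),p[:,0].astype(int)].astype(float)
    n=cv2.undistortPoints(p.astype(float).reshape(-1,1,2),K,np.array(d['D'],float)).reshape(-1,2)
    c=np.c_[n*z[:,None],z,np.ones(len(z))]
    W=(np.linalg.inv(np.array(d['world_to_cam']))@c.T).T[:,:3]
    W[z==0]=np.nan
    return W.reshape(h,w,3) if pts is None else W
def load(n): return dict(np.load('%s.npz'%n))
E
python3 - <<'E'
from h import *
for n in('top','side'):
    d=snap(n,n+'1.png'); print(n,d['vfov'],d['cx'],d['cy'],d['D'],np.round(d['world_to_cam'],3).tolist())
s=ctrl.read_state(); print(s)
E
```

```text
top 56.10234926067001 321.34047938960003 195.54050661166139 [0.02760845 0.         0.         0.         0.        ] [[0.018, -1.0, -0.002, 100.003], [-0.985, -0.017, -0.174, 549.942], [0.174, 0.005, -0.985, 1099.099], [0.0, 0.0, 0.0, 1.0]]
side 53.38511848370024 317.7501684939181 200.8575256685074 [0.03179096 0.         0.         0.         0.        ] [[0.941, -0.338, 0.015, -465.536], [-0.248, -0.718, -0.65, 260.1], [0.231, 0.608, -0.76, 910.843], [0.0, 0.0, 0.0, 1.0]]
{'clock': 0.1, 'qpos': array([-1.17681014,  0.62923104,  0.0384313 ,  1.51828132, -0.02697252,
        0.99629374, -0.01999191]), 'qd': array([-9.04336470e-04, -2.53551512e-03,  8.99748225e-04,  1.49781166e-05,
        9.94859154e-04, -5.48246589e-04, -4.09001962e-04]), 'tau': array([ 1.94104425e-03, -5.64540231e+01,  1.23000596e+00, -1.93976891e+01,
        1.11929473e-02,  5.39154091e-03,  1.06932029e-05]), 'eef_pos': array([288.16467646, 582.00444441, 230.49118545]), 'tool_rot': array([-3.13989709e+00,  3.12535882e-05,  2.68184013e+00]), 'force': array([-0.00166103,  0.0100521 ,  0.19189236]), 'torque': array([ 0.0228829 , -0.01665607,  0.00798418]), 'gripper_force': 0.0, 'width': 84.97566930978986}
```

View pics/top1.png

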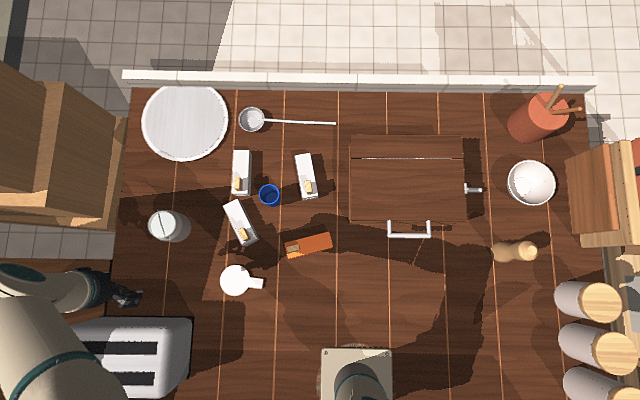

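View pics/side1.png

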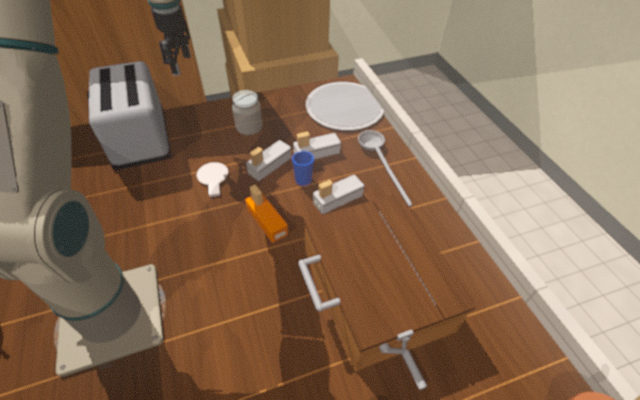

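Top view: white/aluminium caddies stand at about (241,172), (306,176) and (240,222), each with a wooden tab at its near end. The orange look-alike at (308,244) is not wanted, nor is the white mug at (237,281). The tumbler is at (269,195), the jar at (167,226), the lid bar at (409,235) and the stay peg at (473,189).

```bash
cat >> h.py <<'E'
def caddies(d, box=None):
    W=world(d); z=W[...,2]; im=d['image'].astype(int)
    m=(z>38)&(z<52)&(W[...,1]>-60)&(W[...,0]>350)&(W[...,0]<800)&(W[...,1]<450)
    if box: m&=(W[...,0]>box[0])&(W[...,0]<box[1])&(W[...,1]>box[2])&(W[...,1]<box[3])
    m&=(im.max(2)-im.min(2)<40)
    n,l,st,c=cv2.connectedComponentsWithStats(m.astype(np.uint8))
    for i in range(1,n):
        if st[i,4]<120: continue
        P=W[l==i][:,:2].astype(np.float32); r=cv2.minAreaRect(P)
        h=(z>78)&(z<97)&(np.hypot(W[...,0]-r[0][0],W[...,1]-r[0][1])<75)
        H=W[h]; hc=np.round(cv2.minAreaRect(H[:,:2].astype(np.float32))[0],1) if len(H)>4 else None
        print('px',c[i].round(),'n',st[i,4],'rect',np.round(r[0],1),np.round(r[1],1),round(r[2],1),'z',round(float(np.median(z[l==i])),1),'handle',hc,len(H))
E
python3 - <<'E'
from h import *
d=load('top'); caddies(d)
s=load('side');print('side');caddies(s)
pts={'bar':[(391,236),(409,236),(428,236)],'rim':[(350,158),(463,158),(350,136),(464,136),(352,218),(465,220)],'peg':[(470,189),(475,189),(480,189)],'tumb':[(269,195)],'jar':[(167,226)],'bowl':[(530,183)],'grinder':[(525,250)]}
for k,v in pts.items(): print(k,np.round(world(d,v),0).tolist())
W=world(d);z=W[...,2]
# lid plane top 127
m=(z>122)&(z<132)&(W[...,1]<80)&(W[...,1]>-450)&(W[...,0]>300)
n,l,st,c=cv2.connectedComponentsWithStats(m.astype(np.uint8))
for i in range(1,n):
    if st[i,4]>100:print(c[i],st[i],[np.round(x,1) for x in cv2.minAreaRect(W[l==i][:,:2].astype(np.float32))])
m=(z>107)&(z<119)&(W[...,1]<80)&(W[...,1]>-450)&(W[...,0]>300)
n,l,st,c=cv2.connectedComponentsWithStats(m.astype(np.uint8))
for i in range(1,n):
    if st[i,4]>60:print('115',c[i],st[i],[np.round(x,1) for x in cv2.minAreaRect(W[l==i][:,:2].astype(np.float32))])
im=d['image']
a=cv2.resize(im[130:260,210:340],(520,520),interpolation=2);b=cv2.resize(im[140:250,370:500],(260,220),interpolation=2)
o=np.zeros((520,780,3),np.uint8);o[:,:520]=a;o[:220,520:]=b
cv2.imwrite('pics/crop1.png',o[:,:,::-1])
E
```

```text
px [241. 169.] n 600 rect [620.9 361.7] [137.9  51. ] 1.0 z 45.2 handle [575.9 361.1] 83
px [306. 173.] n 620 rect [613.4 158.1] [140.6  50.1] 11.7 z 44.9 handle [569.3 149.1] 76
px [239. 220.] n 657 rect [464.7 355.6] [139.9  50.9] 28.9 z 45.3 handle [425.  333.6] 83
side
px [319. 142.] n 429 rect [619.7 362.7] [139.2  54.1] 1.0 z 44.4 handle [575.2 363.4] 72
px [270. 155.] n 474 rect [463.5 356.6] [140.2  53.2] 28.8 z 44.1 handle [424.2 335. ] 85
px [340. 189.] n 587 rect [613.1 158.5] [141.6  52.8] 12.0 z 44.2 handle [568.3 150.2] 95
bar [[423.0, -87.0, 126.0], [424.0, -137.0, 126.0], [425.0, -189.0, 128.0]]
rim [[660.0, 25.0, 78.0], [687.0, -345.0, 1.0], [714.0, 28.0, 121.0], [763.0, -353.0, -2.0], [471.0, 22.0, 129.0], [472.0, -294.0, 128.0]]
peg [[576.0, -344.0, 47.0], [577.0, -361.0, 44.0], [577.0, -375.0, 45.0]]
tumb [[554.0, 276.0, 7.0]]
jar [[441.0, 542.0, 120.0]]
bowl [[607.0, -549.0, 6.0]]
grinder [[390.0, -430.0, 171.0]]
[407.18257805 179.52426989] [ 350  134  118  104 9930] [array([ 572. , -139.5]), array([301.8, 331.8]), np.float64(0.9)]
```

View pics/crop1.png

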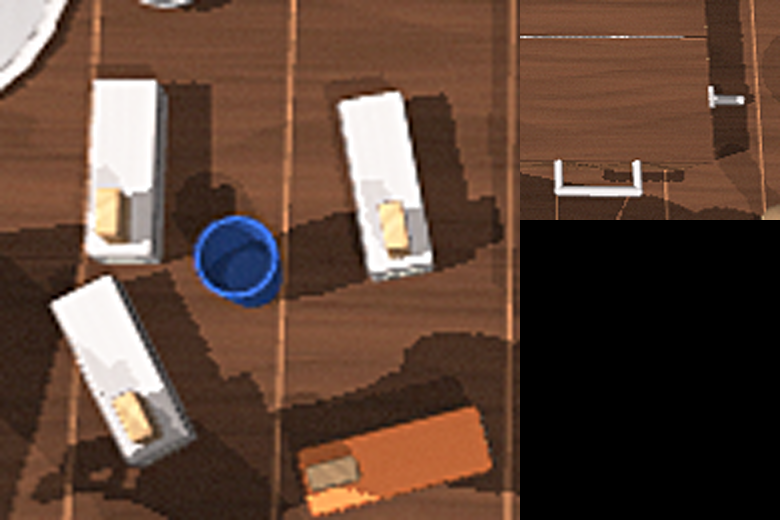

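```bash
cat > g.py <<'E'
import sys
from h import *
from scipy.spatial.transform import Rotation as R
# usage: g.py x y z yaw tilt ... (5 numbers per target, TCP mm; tilt = tool body leans back along tool x). g suffix: grasp-point offset by hand
s=ctrl.read_state(); p=np.array(s['eef_pos']); Rc=R.from_euler('xyz',s['tool_rot'])
print('t',round(s['clock'],1),'tcp',p.round(1),'rpy',np.round(s['tool_rot'],3),'F',np.round(s['force'],1),'w',round(s['width'],1),'g',round(s['gripper_force'],1),'q',np.round(s['qpos'],2))
a=list(map(float,sys.argv[1:]))
for i in range(0,len(a),5):
    x,y,z,yaw,t=a[i:i+5]
    Rt=R.from_euler('z',yaw)*R.from_euler('x',np.pi)*R.from_euler('y',-t)
    print('row',(Rc.inv().apply(np.array([x,y,z])-p)/10).round(2).tolist(),(Rc.inv()*Rt).as_rotvec().round(3).tolist())
E
python3 g.py 450 250 260 2.1 0 424 -138 200 1.588 0
```

```text
t 0.1 tcp [288.2 582.  230.5] rpy [-3.14   0.     2.682] F [-0.   0.   0.2] w 85.0 g 0.0 q [-1.18  0.63  0.04  1.52 -0.03  1.   -0.02]
row [-29.24, -22.58, -2.91] [-0.002, 0.001, 0.582]
row [-44.12, -58.49, 3.15] [-0.002, 0.001, 1.094]
```

Emit:
{"api": "step_arm", "payload": {"commands": [-29.2, -22.6, -2.9, 0, 0, 0.58, 0.45, -29.2, -22.6, -2.9, 0, 0, 0.58, 0.45, -29.2, -22.6, -2.9, 0, 0, 0.58, 0.45, -29.2, -22.6, -2.9, 0, 0, 0.58, 0.45, -29.2, -22.6, -2.9, 0, 0, 0.58, 0.45, -29.2, -22.6, -2.9, 0, 0, 0.58, 0.45, -29.2, -22.6, -2.9, 0, 0, 0.58, 0.45, -44.1, -58.5, 3.1, 0, 0, 1.09, 0.45, -44.1, -58.5, 3.1, 0, 0, 1.09, 0.45, -44.1, -58.5, 3.1, 0, 0, 1.09, 0.45]}}

```text
clock: 1.1
eef_pos: [434.3, 118.3, 237.1]
tool_rot: [3.142, -0.0, 1.646]
force: [0.4, -0.3, -0.9]
width: 38.4
gripper_force: 0.0
```

```bash
python3 g.py 424 -138 200 1.588 0 424 -138 102 1.588 0
```

```text
t 1.1 tcp [434.3 118.3 237.1] rpy [ 3.142 -0.     1.646] F [ 0.4 -0.3 -0.9] w 38.4 g 0.0 q [-0.6   0.36  0.37  2.05 -0.18  0.77 -0.05]
row [-25.48, -2.94, 3.71] [0.0, -0.0, 0.058]
row [-25.48, -2.94, 13.51] [0.0, -0.0, 0.058]
```

Emit:
{"api": "step_arm", "payload": {"commands": [-25.5, -2.9, 3.7, 0, 0, 0.06, 0.45, -25.5, -2.9, 3.7, 0, 0, 0.06, 0.45, -25.5, -2.9, 3.7, 0, 0, 0.06, 0.45, -25.5, -2.9, 3.7, 0, 0, 0.06, 0.45, -25.5, -2.9, 3.7, 0, 0, 0.06, 0.45, -25.5, -2.9, 3.7, 0, 0, 0.06, 0.45, -25.5, -2.9, 3.7, 0, 0, 0.06, 0.45, -25.5, -2.9, 3.7, 0, 0, 0.06, 0.45]}}

```text
clock: 1.9
eef_pos: [426.4, -134.9, 200.2]
tool_rot: [-3.141, -0.001, 1.593]
force: [-0.2, 1.1, -0.1]
width: 38.4
gripper_force: 0.0
```

```bash
python3 g.py 424 -138 102 1.588 0; python3 - <<'E'
from h import *
d=snap('side'); im=d['image']
cv2.imwrite('pics/bar2.png',cv2.resize(im[180:400,230:500],None,fx=2.5,fy=2.5,interpolation=2)[:,:,::-1])
E
```

```text
t 1.9 tcp [ 426.4 -134.9  200.2] rpy [-3.141e+00 -1.000e-03  1.593e+00] F [-0.2  1.1 -0.1] w 38.4 g 0.0 q [-0.03  0.41  0.37  2.1  -0.24  0.67  0.53]
row [-0.32, -0.24, 9.82] [-0.001, -0.001, 0.005]
```

View pics/bar2.png

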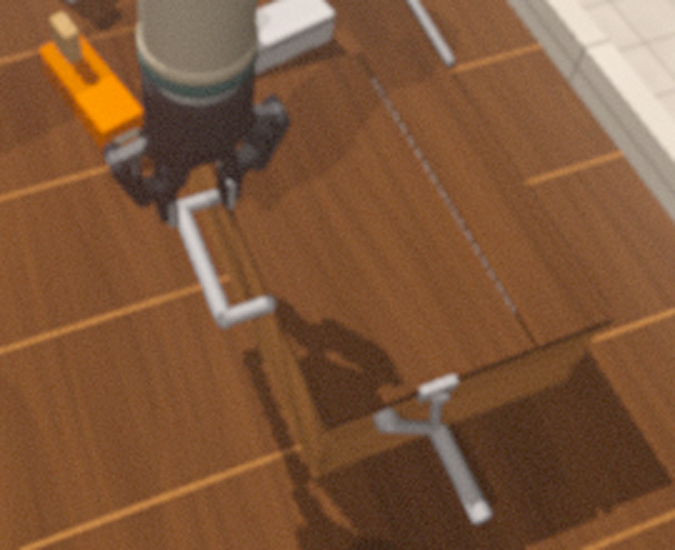

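The crop shows the gripper hanging above the bar, which runs from (180,205) to (225,315), with one finger each side. I'll go down and close.

Emit:
{"api": "step_arm", "payload": {"commands": [-0.3, -0.2, 5, 0, 0, 0, 0.45, -0.3, -0.2, 9.8, 0, 0, 0, 0.45, -0.3, -0.2, 9.8, 0, 0, 0, 0.45, -0.3, -0.2, 9.8, 0, 0, 0, 0.45, -0.3, -0.2, 9.8, 0, 0, 0, 0, -0.3, -0.2, 9.8, 0, 0, 0, 0, -0.3, -0.2, 9.8, 0, 0, 0, 0, -0.3, -0.2, 9.8, 0, 0, 0, 0, -0.3, -0.2, 9.8, 0, 0, 0, 0]}}

```text
clock: 2.85
eef_pos: [428.4, -139.2, 105.0]
tool_rot: [3.133, 0.001, 1.593]
force: [5.6, 3.7, 8.8]
width: 12.1
gripper_force: 59.0
```

```bash
python3 - <<'E'
from h import *
s=ctrl.read_state(); print(s['eef_pos'],s['force'],s['width'],s['gripper_force'])
# relative arc in tool frame (x=-? y=+chest x, z down), bar from closed
R=224.08;a0=np.arctan2(6,224)
for t in np.arange(0.1,1.401,0.1).tolist()+[1.36,1.375]:
    print(round(t,3),'y %.1f z %.1f'%((R*np.cos(a0)-R*np.cos(t+a0))/10,-(R*np.sin(t+a0)-R*np.sin(a0))/10))
E
```

```text
[ 428.43265484 -139.15069918  105.01481605] [5.58687328 3.74196899 8.771765  ] 12.057772385384679 59.00668501853943
0.1 y 0.2 z -2.2
0.2 y 0.6 z -4.4
0.3 y 1.2 z -6.6
0.4 y 2.0 z -8.7
0.5 y 3.0 z -10.7
0.6 y 4.3 z -12.5
0.7 y 5.7 z -14.3
0.8 y 7.2 z -15.9
0.9 y 8.9 z -17.3
1.0 y 10.8 z -18.6
1.1 y 12.8 z -19.6
1.2 y 14.8 z -20.5
1.3 y 17.0 z -21.1
1.4 y 19.2 z -21.6
1.36 y 18.3 z -21.4
1.375 y 18.6 z -21.5
```

Emit:
{"api": "step_arm", "payload": {"commands": [0, 0.3, -1.1, 0, 0, 0, 0, 0, 0.5, -2.2, 0, 0, 0, 0, 0, 1.0, -4.4, 0, 0, 0, 0, 0, 1.6, -6.6, 0, 0, 0, 0, 0, 2.4, -8.7, 0, 0, 0, 0, 0, 3.4, -10.7, 0, 0, 0, 0, 0, 4.7, -12.5, 0, 0, 0, 0, 0, 6.1, -14.3, 0, 0, 0, 0, 0, 7.6, -15.9, 0, 0, 0, 0, 0, 9.3, -17.3, 0, 0, 0, 0]}}

```text
clock: 3.85
eef_pos: [508.3, -138.2, 276.1]
tool_rot: [-3.124, -0.002, 1.589]
force: [-18.1, -0.9, 10.5]
width: 11.7
gripper_force: 58.8
```

Emit:
{"api": "step_arm", "payload": {"commands": [0, 1.9, -1.3, 0, 0, 0, 0, 0, 3.9, -2.3, 0, 0, 0, 0, 0, 5.9, -3.2, 0, 0, 0, 0, 0, 7.0, -3.5, 0, 0, 0, 0, 0, 8.1, -3.8, 0, 0, 0, 0, 0, 9.0, -4.0, 0, 0, 0, 0, 0, 9.4, -4.1, 0, 0, 0, 0, 0, 9.7, -4.2, 0, 0, 0, 0, 0, 9.7, -4.2, 0, 0, 0, 0, 0, 9.7, -4.2, 0, 0, 0, 0]}}

```text
clock: 4.85
eef_pos: [611.1, -137.1, 322.5]
tool_rot: [-3.14, 0.001, 1.589]
force: [-10.9, 0.6, 20.1]
width: 11.5
gripper_force: 64.4
```

```bash
python3 g.py; python3 - <<'E'
from h import *
d=snap('side','lid3.png'); W=world(d)
E
```

```text
t 4.8 tcp [ 611.1 -137.1  322.5] rpy [-3.140e+00  1.000e-03  1.589e+00] F [-10.9   0.6  20.1] w 11.5 g 64.4 q [-0.07  0.54  0.42  1.47 -0.23  1.18  0.4 ]
```

View pics/lid3.png

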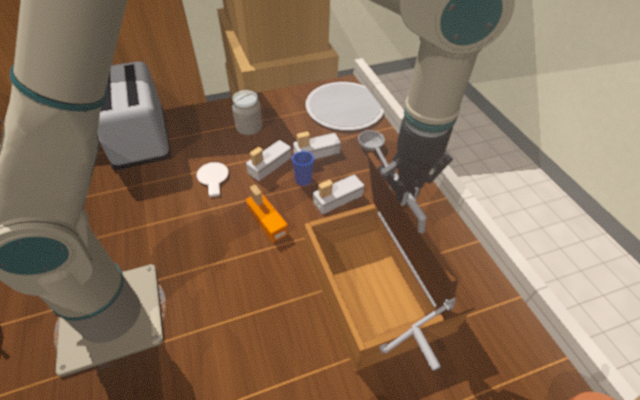

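Side view: lid up, bar in the gripper near (415,200), and the stay joint near (447,303). Releasing and backing straight up.

Emit:
{"api": "step_arm", "payload": {"commands": [0, 0, 0, 0, 0, 0, 0.6, 0, 0, 0, 0, 0, 0, 0.6, 0, 0, 0, 0, 0, 0, 0.6, 0, 0, 0, 0, 0, 0, 0.6, 0, 0, 0, 0, 0, 0, 0.6, 0, 0, -3, 0, 0, 0, 0.6, 0, 0, -7, 0, 0, 0, 0.6, 0, 0, -7, 0, 0, 0, 0.6]}}

```text
clock: 5.7
eef_pos: [616.9, -136.5, 392.7]
tool_rot: [3.132, 0.003, 1.592]
force: [-0.2, -0.8, -0.1]
width: 50.6
gripper_force: 0.0
```

```bash
python3 g.py; python3 - <<'E'
from h import *
d=snap('side','lid4.png'); t=snap('top')
caddies(t)
W=world(t);z=W[...,2]
for lo,hi in((111,119),(121,131)):
    m=(z>lo)&(z<hi)&(W[...,1]<60)&(W[...,1]>-340)&(W[...,0]>440)&(W[...,0]<740)
    print(lo,m.sum(),[np.round(x,1) for x in cv2.minAreaRect(W[m][:,:2].astype(np.float32))], np.nanpercentile(W[m],[1,99],axis=0).round(0).tolist())
cv2.imwrite('pics/lid4.png',np.hstack([cv2.resize(d['image'][170:390,300:500],None,fx=2,fy=2,interpolation=2),cv2.resize(t['image'][80:300,320:520],None,fx=2,fy=2,interpolation=2)])[:,:,::-1])
E
```

```text
t 5.7 tcp [ 616.9 -136.5  392.7] rpy [3.132e+00 3.000e-03 1.592e+00] F [-0.2 -0.8 -0.1] w 50.6 g 0.0 q [-0.08  0.5   0.43  1.34 -0.21  1.33  0.38]
px [241. 169.] n 603 rect [620.7 361.9] [138.2  51.1] 0.6 z 45.1 handle [575.8 360.9] 83
px [306. 173.] n 619 rect [613.9 157.9] [140.3  50.6] 11.6 z 45.0 handle [569.4 149.1] 76
px [239. 220.] n 652 rect [464.4 355.4] [139.5  50.7] 28.5 z 45.3 handle [425.1 333.8] 83
111 662 [array([ 559.5, -100.2]), array([271.3, 202. ]), np.float64(85.7)] [[468.0, -209.0, 112.0], [650.0, 25.0, 119.0]]
121 1252 [array([648.8, -99.4]), array([146.4, 254.4]), np.float64(1.1)] [[648.0, -218.0, 122.0], [720.0, 26.0, 131.0]]
```

View pics/lid4.png

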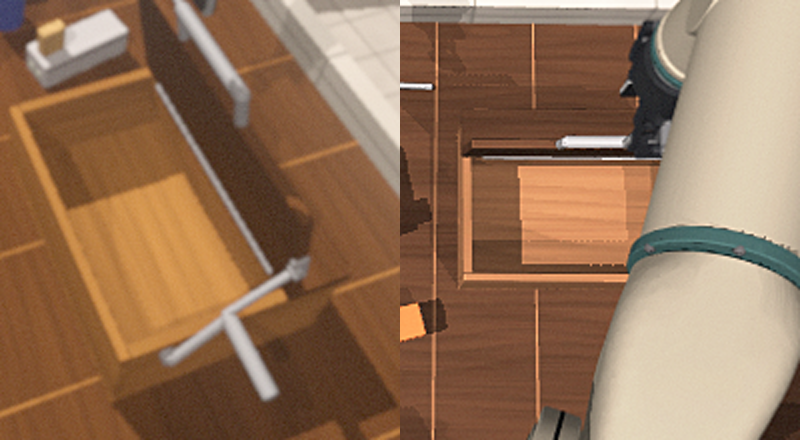

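Crop: lid up and free. The stay looks straight from its foot (165,355) to the lid (300,268), with the peg sticking out to (270,390). I'll check the peg height and set up the caddy B pick.

```bash
python3 - <<'E'
from h import *
d=load('side')
def q(x,y): return (300+x/2,170+y/2)
for n,l in dict(foot=[(165,355),(172,352)],knee=[(230,318),(235,325)],peg=[(245,343),(258,368),(268,388)],bar=[(205,45),(225,72)],rim=[(60,215),(20,110)],floor=[(170,280)]).items():
    print(n,np.round(world(d,[q(*a) for a in l]),0).tolist())
E
python3 g.py 569 149 200 3.342 0.27 569 149 59 3.342 0.27
```

```text
foot [[518.0, -301.0, 99.0], [524.0, -302.0, 104.0]]
knee [[571.0, -307.0, 160.0], [572.0, -315.0, 161.0]]
peg [[572.0, -333.0, 161.0], [572.0, -356.0, 162.0], [571.0, -374.0, 164.0]]
bar [[603.0, -131.0, 338.0], [604.0, -167.0, 341.0]]
rim [[473.0, -132.0, 113.0], [478.0, 14.0, 114.0]]
floor [[588.0, -198.0, 9.0]]
t 5.8 tcp [ 614.8 -135.5  388. ] rpy [3.14  0.    1.592] F [-0.3 -0.5 -0.1] w 51.4 g 0.0 q [-0.08  0.51  0.43  1.35 -0.21  1.33  0.38]
row [28.54, -4.02, 18.78] [-0.235, -0.196, -1.738]
row [28.55, -4.04, 32.88] [-0.235, -0.196, -1.738]
```

Peg axis about z 155, so it is locked. Moving to caddy B by way of a point clear of the lid.

```bash
python3 g.py 500 0 390 3.342 0.27 574 150 180 3.342 0.27
```

```text
t 5.8 tcp [ 614.8 -135.5  388. ] rpy [3.14  0.    1.592] F [-0.3 -0.5 -0.1] w 51.4 g 0.0 q [-0.08  0.51  0.43  1.35 -0.21  1.33  0.38]
row [13.78, -11.2, -0.22] [-0.235, -0.196, -1.738]
row [28.63, -3.52, 20.78] [-0.235, -0.196, -1.738]
```

Emit:
{"api": "step_arm", "payload": {"commands": [13.8, -11.2, -0.2, -0.235, -0.196, -1.738, 0.6, 13.8, -11.2, -0.2, -0.235, -0.196, -1.738, 0.6, 13.8, -11.2, -0.2, -0.235, -0.196, -1.738, 0.6, 13.8, -11.2, -0.2, -0.235, -0.196, -1.738, 0.6, 28.6, -3.5, 20.8, -0.235, -0.196, -1.738, 0.6, 28.6, -3.5, 20.8, -0.235, -0.196, -1.738, 0.6, 28.6, -3.5, 20.8, -0.235, -0.196, -1.738, 0.6, 28.6, -3.5, 20.8, -0.235, -0.196, -1.738, 0.6, 28.6, -3.5, 20.8, -0.235, -0.196, -1.738, 0.6, 28.6, -3.5, 20.8, -0.235, -0.196, -1.738, 0.6]}}

```text
clock: 6.8
eef_pos: [570.6, 153.4, 173.9]
tool_rot: [3.111, 0.228, 3.084]
force: [-0.2, -1.2, 0.6]
width: 51.5
gripper_force: 0.0
```

```bash
python3 g.py 574 150 140 3.342 0.27 574 150 56 3.342 0.27
```

```text
t 6.8 tcp [570.6 153.4 173.9] rpy [3.111 0.228 3.084] F [-0.2 -1.2  0.6] w 51.5 g 0.0 q [-0.37  0.53  0.04  1.97  0.1   0.43  1.09]
row [0.42, -0.42, 3.37] [-0.033, -0.038, -0.251]
row [2.32, -0.67, 11.55] [-0.033, -0.038, -0.251]
```

Emit:
{"api": "step_arm", "payload": {"commands": [0.4, -0.4, 3.4, -0.033, -0.038, -0.25, 0.6, 0.4, -0.4, 3.4, -0.033, -0.038, -0.25, 0.6, 0.4, -0.4, 3.4, -0.033, -0.038, -0.25, 0.6, 0.4, -0.4, 3.4, -0.033, -0.038, -0.25, 0.6]}}

```text
clock: 7.2
eef_pos: [577.0, 146.6, 144.8]
tool_rot: [3.141, 0.276, -2.956]
force: [0.1, 0.4, 0.3]
width: 51.0
gripper_force: 0.0
```

```bash
python3 g.py 574 150 56 3.342 0.27
```

```text
t 7.2 tcp [577.  146.6 144.8] rpy [ 3.141  0.276 -2.956] F [0.1 0.4 0.3] w 51.0 g 0.0 q [-0.29  0.57 -0.03  2.03  0.2   0.28  1.26]
row [2.64, 0.38, 8.48] [-0.003, 0.006, -0.014]
```

```bash
python3 g.py 565 148.5 56 3.342 0.15
```

```text
t 7.2 tcp [577.  146.6 144.8] rpy [ 3.141  0.276 -2.956] F [0.1 0.4 0.3] w 51.0 g 0.0 q [-0.29  0.57 -0.03  2.03  0.2   0.28  1.26]
row [3.52, 0.4, 8.23] [-0.003, 0.126, -0.014]
```

Emit:
{"api": "step_arm", "payload": {"commands": [3.5, 0.4, 3, 0, 0.126, -0.014, 0.6, 3.5, 0.4, 6, 0, 0.126, -0.014, 0.6, 3.5, 0.4, 8.2, 0, 0.126, -0.014, 0.6, 3.5, 0.4, 8.2, 0, 0.126, -0.014, 0.6, 3.5, 0.4, 8.2, 0, 0.126, -0.014, 0.6]}}

```text
clock: 7.7
eef_pos: [565.7, 148.9, 57.3]
tool_rot: [-3.138, 0.151, -2.939]
force: [-0.0, -0.0, -0.7]
width: 51.4
gripper_force: 0.0
```

```bash
python3 g.py 565 148.5 56 3.342 0.15;  python3 - <<'E'
from h import *
d=snap('side')
cv2.imwrite('pics/pickB.png',cv2.resize(d['image'][100:260,220:420],None,fx=3,fy=3,interpolation=2)[:,:,::-1])
E
```

```text
t 7.7 tcp [565.7 148.9  57.3] rpy [-3.138  0.151 -2.939] F [-0.  -0.  -0.7] w 51.4 g 0.0 q [-0.28  0.73 -0.05  1.98  0.2   0.28  1.27]
row [0.09, -0.03, 0.12] [-0.003, 0.001, 0.002]
```

View pics/pickB.png

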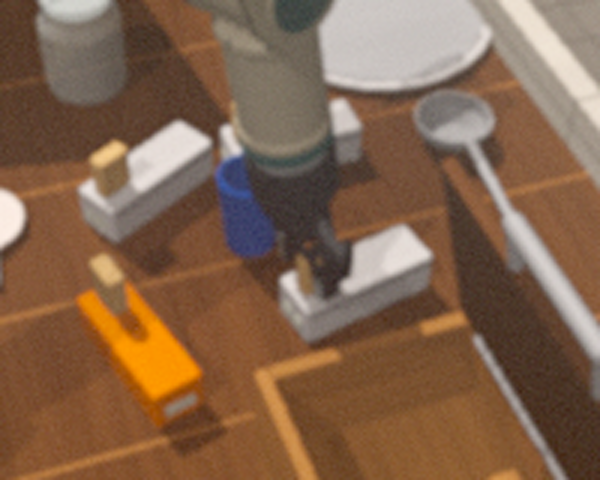

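The fingers straddle caddy B's tab near (310,270). Closing and lifting.

Emit:
{"api": "step_arm", "payload": {"commands": [0, 0, 0, 0, 0, 0, 0, 0, 0, 0, 0, 0, 0, 0, 0, 0, 0, 0, 0, 0, 0, 0, 0, 0, 0, 0, 0, 0, 0, 0, 0, 0, 0, 0, 0, 0, 0, -5, 0, 0, 0, 0, 0, 0, -10, 0, 0, 0, 0, 0, 0, -15, 0, 0, 0, 0, 0, 0, -15, 0, 0, 0, 0]}}

```text
clock: 8.65
eef_pos: [546.3, 145.7, 211.8]
tool_rot: [-3.14, 0.163, -2.939]
force: [1.5, 0.2, -2.7]
width: 17.0
gripper_force: 59.5
```

```bash
python3 g.py 512 -42 200 3.159 0.15 
```

```text
t 8.7 tcp [546.3 145.7 211.8] rpy [-3.14   0.163 -2.939] F [ 1.5  0.2 -2.7] w 17.0 g 59.5 q [-0.23  0.46 -0.13  1.93  0.15  0.6   1.31]
row [7.24, -17.69, 0.04] [0.027, 0.013, 0.183]
```

```bash
python3 g.py 498.5 -52.5 198 3.159 0.15 
```

```text
t 8.7 tcp [546.3 145.7 211.8] rpy [-3.14   0.163 -2.939] F [ 1.5  0.2 -2.7] w 17.0 g 59.5 q [-0.23  0.46 -0.13  1.93  0.15  0.6   1.31]
row [8.78, -18.45, -0.01] [0.027, 0.013, 0.183]
```

Emit:
{"api": "step_arm", "payload": {"commands": [8.8, -4, 0, 0, 0, 0.18, 0, 8.8, -8, 0, 0, 0, 0.18, 0, 8.8, -12, 0, 0.02, 0, 0.18, 0, 8.8, -16, 0, 0.02, 0, 0.18, 0, 8.8, -18.4, 0, 0.02, 0, 0.18, 0, 8.8, -18.4, 0, 0.02, 0, 0.18, 0, 8.8, -18.4, 0, 0.02, 0, 0.18, 0, 8.8, -18.4, 0, 0.02, 0, 0.18, 0]}}

```text
clock: 9.45
eef_pos: [494.4, -51.9, 192.0]
tool_rot: [3.137, 0.149, -3.119]
force: [0.3, 0.7, -1.5]
width: 17.1
gripper_force: 59.6
```

```bash
python3 g.py 509.5 -52.5 150 3.159 0.15 514.5 -52.5 70 3.159 0.15; python3 - <<'E'
from h import *
d=snap('side'); t=snap('top')
cv2.imwrite('pics/carryB.png',np.hstack([cv2.resize(d['image'][130:350,260:460],None,fx=2,fy=2,interpolation=2),cv2.resize(t['image'][80:300,250:450],None,fx=2,fy=2,interpolation=2)])[:,:,::-1])
W=world(t);z=W[...,2]
m=(z>160)&(z<195)&(W[...,0]>460)&(W[...,1]>-110)&(W[...,1]<20)&(t['image'].astype(int).max(2)-t['image'].min(2)<40)
print(m.sum(),np.nanmedian(W[m],axis=0),np.nanpercentile(W[m],[2,98],axis=0).round())
E
```

```text
t 9.4 tcp [494.4 -51.9 192. ] rpy [ 3.137  0.149 -3.119] F [ 0.3  0.7 -1.5] w 17.1 g 59.6 q [ 0.16  0.41 -0.14  2.11  0.09  0.48  1.56]
row [-0.86, -0.12, 4.37] [0.006, -0.001, 0.005]
row [-0.17, -0.17, 12.36] [0.006, -0.001, 0.005]
651 [570.51132211 -44.16203926 178.82144966] [[477. -73. 166.]
 [638. -16. 183.]]
```

View pics/carryB.png

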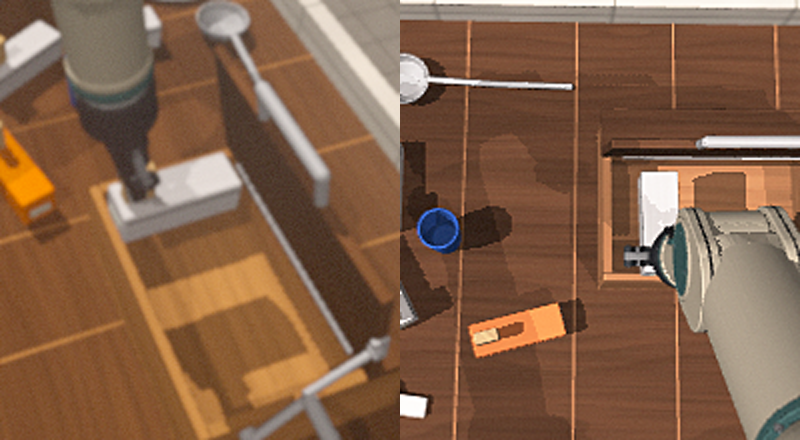

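Views: caddy B is level in the grip over the chest, rear end towards the lid and clear of it. Lowering.

Emit:
{"api": "step_arm", "payload": {"commands": [-0.9, -0.1, 2, 0, 0, 0, 0, -0.9, -0.1, 4.4, 0, 0, 0, 0, -0.6, -0.1, 7, 0, 0, 0, 0, -0.4, -0.1, 9.5, 0, 0, 0, 0, -0.2, -0.1, 11.5, 0, 0, 0, 0, -0.2, -0.1, 12.2, 0, 0, 0, 0, -0.2, -0.1, 12.4, 0, 0, 0, 0, -0.2, -0.1, 12.4, 0, 0, 0, 0]}}

```text
clock: 10.35
eef_pos: [515.5, -52.1, 69.4]
tool_rot: [3.136, 0.15, -3.119]
force: [0.2, -0.7, -1.6]
width: 17.0
gripper_force: 59.6
```

```bash
python3 g.py 550 -52 69 3.159 0.15 586 -51.3 69 3.159 0.15
```

```text
t 10.3 tcp [515.5 -52.1  69.4] rpy [ 3.136  0.15  -3.119] F [ 0.2 -0.7 -1.6] w 17.0 g 59.6 q [ 0.23  0.67 -0.26  2.15  0.66  0.24  1.  ]
row [-3.41, -0.07, 0.55] [0.006, -0.0, 0.005]
row [-6.97, -0.09, 1.09] [0.006, -0.0, 0.005]
```

Emit:
{"api": "step_arm", "payload": {"commands": [-1.5, 0, 0.3, 0, 0, 0, 0, -3, -0.1, 0.5, 0, 0, 0, 0, -4.5, -0.1, 0.7, 0, 0, 0, 0, -5.5, -0.1, 0.9, 0, 0, 0, 0, -6.2, -0.1, 1, 0, 0, 0, 0, -6.7, -0.1, 1.1, 0, 0, 0, 0, -6.9, -0.1, 1.1, 0, 0, 0, 0, -6.9, -0.1, 1.1, 0, 0, 0, 0]}}

```text
clock: 11.15
eef_pos: [585.4, -52.8, 69.6]
tool_rot: [3.138, 0.15, -3.12]
force: [-1.2, -0.0, -2.2]
width: 17.7
gripper_force: 63.2
```

Emit:
{"api": "step_arm", "payload": {"commands": [-0.3, 0, 0.05, 0, 0, 0, 0, -0.6, 0, 0.1, 0, 0, 0, 0, -0.6, 0, 0.1, 0, 0, 0, 0, -0.6, 0, 0.1, 0, 0, 0, 0]}}

```text
clock: 11.55
eef_pos: [586.2, -52.9, 68.7]
tool_rot: [3.139, 0.141, -3.12]
force: [-11.9, 0.9, 6.8]
width: 17.3
gripper_force: 65.1
```

Emit:
{"api": "step_arm", "payload": {"commands": [0.5, 0, -0.1, 0, 0, 0, 0.45, 0.5, 0, -0.1, 0, 0, 0, 0.45, 0.5, 0, -0.1, 0, 0, 0, 0.45, 0.5, 0, -0.1, 0, 0, 0, 0.45, 2, 0, -3, 0, 0, 0, 0.45, 4, 0, -6, 0, 0, 0, 0.45, 5, 0, -10, 0, 0, 0, 0.45, 5, 0, -15, 0, 0, 0, 0.45, 5, 0, -16, 0, 0, 0, 0.45]}}

```text
clock: 12.45
eef_pos: [520.7, -54.5, 225.2]
tool_rot: [3.139, 0.159, -3.12]
force: [1.2, -0.9, 0.2]
width: 38.7
gripper_force: 0.0
```

```bash
python3 g.py 520 150 230 3.15 0.15 570 361 150 3.15 0.15; python3 - <<'E'
from h import *
d=snap('side'); t=snap('top')
caddies(t)
print('in chest')
W=world(t);z=W[...,2]
m=(z>46)&(z<64)&(W[...,0]>470)&(W[...,0]<655)&(W[...,1]>-290)&(W[...,1]<15)
m&=(t['image'].astype(int).max(2)-t['image'].min(2)<50)
print(m.sum(),np.nanpercentile(W[m],[1,50,99],axis=0).round())
m=(z>90)&(z<106)&(W[...,0]>490)&(W[...,0]<655)&(W[...,1]>-280)&(W[...,1]<0)
print(m.sum(),np.nanpercentile(W[m],[1,50,99],axis=0).round())
E
```

```text
t 12.4 tcp [520.7 -54.5 225.2] rpy [ 3.139  0.159 -3.12 ] F [ 1.2 -0.9  0.2] w 38.7 g 0.0 q [ 0.49  0.44 -0.6   2.01  0.41  0.64  1.24]
row [-0.44, 20.45, -0.35] [0.005, 0.009, 0.013]
row [-4.55, 41.42, 8.47] [0.005, 0.009, 0.013]
px [241. 170.] n 607 rect [621.1 361.6] [138.2  51. ] 0.8 z 45.0 handle [576.  361.5] 83
px [239. 220.] n 653 rect [464.3 355.6] [139.6  50.8] 28.7 z 45.1 handle [425.2 333.9] 83
in chest
346 [[566. -75.  47.]
 [623. -45.  55.]
 [655. -27.  60.]]
166 [[ 572. -273.   91.]
 [ 650.  -57.   98.]
 [ 653.   -4.  104.]]
```

Emit:
{"api": "step_arm", "payload": {"commands": [-0.4, 5, -0.4, 0, 0, 0, 0.45, -0.4, 10, -0.4, 0, 0, 0, 0.45, -0.4, 15, -0.4, 0, 0, 0, 0.45, -0.4, 20, -0.4, 0, 0, 0, 0.45, -2, 25, 2, 0, 0, 0, 0.45, -3, 30, 4, 0, 0, 0, 0.45, -4, 35, 7, 0, 0, 0, 0.45, -4.6, 39, 8.5, 0, 0, 0.01, 0.45, -4.6, 41.4, 8.5, 0, 0, 0.01, 0.45, -4.6, 41.4, 8.5, 0, 0, 0.01, 0.45]}}

```text
clock: 13.55
eef_pos: [564.3, 368.3, 140.9]
tool_rot: [3.132, 0.147, -3.123]
force: [-1.0, -0.5, 0.5]
width: 38.6
gripper_force: 0.0
```

```bash
python3 g.py 572 361 56 3.155 0.15
```

```text
t 13.6 tcp [564.3 368.3 140.9] rpy [ 3.132  0.147 -3.123] F [-1.  -0.5  0.5] w 38.6 g 0.0 q [-0.4   0.74 -0.43  1.66  0.57  0.75  0.46]
row [0.5, -0.82, 8.51] [0.01, -0.003, 0.005]
```

Emit:
{"api": "step_arm", "payload": {"commands": [0.5, -0.8, 3.5, 0, 0, 0, 0.45, 0.5, -0.8, 3.5, 0, 0, 0, 0.45, 0.5, -0.8, 3.5, 0, 0, 0, 0.45]}}

```text
clock: 13.85
eef_pos: [567.4, 351.4, 107.8]
tool_rot: [3.139, 0.148, -3.131]
force: [-0.1, 0.1, 0.9]
width: 37.9
gripper_force: 0.0
```

```bash
python3 g.py 572 361 56 3.155 0.15
```

```text
t 13.8 tcp [567.4 351.4 107.8] rpy [ 3.139  0.148 -3.131] F [-0.1  0.1  0.9] w 37.9 g 0.0 q [-0.4   0.77 -0.4   1.7   0.6   0.68  0.44]
row [0.3, 0.94, 5.2] [0.002, -0.002, -0.003]
```

Emit:
{"api": "step_arm", "payload": {"commands": [0.3, 0.9, 0, 0, 0, 0, 0.45, 0.3, 0.9, 0, 0, 0, 0, 0.45, 0.3, 0.9, 3, 0, 0, 0, 0.45, 0.3, 0.9, 5.2, 0, 0, 0, 0.45, 0.3, 0.9, 5.2, 0, 0, 0, 0.45, 0.3, 0.9, 5.2, 0, 0, 0, 0.45]}}

```text
clock: 14.45
eef_pos: [572.8, 362.8, 58.5]
tool_rot: [3.135, 0.151, -3.131]
force: [-0.5, 0.1, 0.8]
width: 38.3
gripper_force: 0.0
```

```bash
python3 g.py 572 361 56 3.155 0.15
```

```text
t 14.4 tcp [572.8 362.8  58.5] rpy [ 3.135  0.151 -3.131] F [-0.5  0.1  0.8] w 38.3 g 0.0 q [-0.44  0.85 -0.35  1.69  0.65  0.6   0.39]
row [0.12, -0.18, 0.23] [0.006, 0.001, -0.002]
```

Good. Close, lift and check.

Emit:
{"api": "step_arm", "payload": {"commands": [0.1, -0.1, 0.2, 0, 0, 0, 0, 0.1, -0.1, 0.2, 0, 0, 0, 0, 0.1, -0.1, 0.2, 0, 0, 0, 0, 0.1, -0.1, 0.2, 0, 0, 0, 0, 0.1, -0.1, 0.2, 0, 0, 0, 0, 0.1, -0.1, -4, 0, 0, 0, 0, 0.1, -0.1, -9, 0, 0, 0, 0, 0.1, -0.1, -14.5, 0, 0, 0, 0, 0.1, -0.1, -16, 0, 0, 0, 0, 0.1, -0.1, -16, 0, 0, 0, 0]}}

```text
clock: 15.45
eef_pos: [548.6, 361.4, 219.6]
tool_rot: [3.132, 0.156, -3.131]
force: [0.5, 0.6, -2.4]
width: 16.8
gripper_force: 59.5
```

```bash
python3 g.py 480 -137 205 3.159 0.15
```

```text
t 15.4 tcp [548.6 361.4 219.6] rpy [ 3.132  0.156 -3.131] F [ 0.5  0.6 -2.4] w 16.8 g 59.5 q [-0.37  0.63 -0.49  1.64  0.5   0.87  0.5 ]
row [7.52, -49.77, -0.18] [0.009, 0.006, -0.007]
```

Emit:
{"api": "step_arm", "payload": {"commands": [7.5, -4, -0.2, 0, 0, 0, 0, 7.5, -9, -0.2, 0, 0, 0, 0, 7.5, -14, -0.2, 0, 0, 0, 0, 7.5, -19, -0.2, 0, 0, 0, 0, 7.5, -24, -0.2, 0, 0, 0, 0, 7.5, -29, -0.2, 0, 0, 0, 0, 7.5, -34, -0.2, 0, 0, 0, 0, 7.5, -39, -0.2, 0, 0, 0, 0, 7.5, -44, -0.2, 0, 0, 0, 0, 7.5, -49, -0.2, 0, 0, 0, 0]}}

```text
clock: 16.45
eef_pos: [476.9, -111.5, 202.1]
tool_rot: [3.135, 0.147, -3.131]
force: [1.3, -0.6, -2.5]
width: 17.1
gripper_force: 59.8
```

```bash
python3 g.py 495 -137 192 3.159 0.15 
```

```text
t 16.4 tcp [ 476.9 -111.5  202.1] rpy [ 3.135  0.147 -3.131] F [ 1.3 -0.6 -2.5] w 17.1 g 59.8 q [ 0.63  0.44 -0.6   2.1   0.42  0.56  1.34]
row [-1.62, -2.58, 1.24] [0.005, -0.003, -0.007]
```

Emit:
{"api": "step_arm", "payload": {"commands": [-1.6, -0.8, 1.2, 0, 0, 0, 0, -1.6, -0.8, 1.2, 0, 0, 0, 0, -1.6, -0.8, 1.2, 0, 0, 0, 0, -1.6, -0.8, 1.2, 0, 0, 0, 0]}}

```text
clock: 16.85
eef_pos: [495.3, -115.5, 193.4]
tool_rot: [3.135, 0.148, -3.129]
force: [0.3, 0.7, -2.4]
width: 17.0
gripper_force: 59.9
```

```bash
python3 g.py 509.5 -137 150 3.159 0.15 515 -137 70.5 3.159 0.15;python3 - <<'E'
from h import *
t=snap('top')
W=world(t);z=W[...,2]
m=(z>160)&(z<195)&(W[...,0]>460)&(W[...,1]>-200)&(W[...,1]<-60)&(t['image'].astype(int).max(2)-t['image'].min(2)<40)
print(m.sum(),np.nanmedian(W[m],axis=0),np.nanpercentile(W[m],[2,98],axis=0).round())
caddies(t)
E
```

```text
t 16.9 tcp [ 495.3 -115.5  193.4] rpy [ 3.135  0.148 -3.129] F [ 0.3  0.7 -2.4] w 17.0 g 59.9 q [ 0.61  0.47 -0.58  2.07  0.44  0.56  1.33]
row [-0.73, -2.2, 4.49] [0.006, -0.002, -0.004]
row [-0.1, -2.26, 12.43] [0.006, -0.002, -0.004]
752 [ 568.09486176 -108.89507527  181.02296778] [[ 476. -159.  165.]
 [ 637.  -89.  185.]]
px [239. 220.] n 654 rect [464.5 355.3] [139.2  50.3] 28.7 z 45.3 handle [425.7 333.4] 83
```

Emit:
{"api": "step_arm", "payload": {"commands": [-0.7, -2.2, 0, 0, 0, 0, 0, -0.7, -2.2, 2, 0, 0, 0, 0, -0.7, -2.2, 4.5, 0, 0, 0, 0, -0.5, -2.2, 7, 0, 0, 0, 0, -0.3, -2.2, 9.5, 0, 0, 0, 0, -0.1, -2.2, 11.5, 0, 0, 0, 0, -0.1, -2.2, 12.2, 0, 0, 0, 0, -0.1, -2.2, 12.4, 0, 0, 0, 0, -0.1, -2.2, 12.4, 0, 0, 0, 0]}}

```text
clock: 17.8
eef_pos: [516.9, -137.4, 72.3]
tool_rot: [3.136, 0.152, -3.13]
force: [-0.3, -0.0, -2.6]
width: 17.5
gripper_force: 59.9
```

```bash
python3 g.py 590 -136 70 3.159 0.15
```

```text
t 17.8 tcp [ 516.9 -137.4   72.3] rpy [ 3.136  0.152 -3.13 ] F [-0.3 -0.  -2.6] w 17.5 g 59.9 q [ 0.47  0.69 -0.34  2.1   0.65  0.29  1.18]
row [-7.2, 0.04, 1.33] [0.005, 0.002, -0.005]
```

Emit:
{"api": "step_arm", "payload": {"commands": [-1.5, 0, 0.5, 0, 0, 0, 0, -3, 0, 0.8, 0, 0, 0, 0, -4.5, 0, 1.0, 0, 0, 0, 0, -5.5, 0, 1.1, 0, 0, 0, 0, -6.2, 0, 1.2, 0, 0, 0, 0, -6.7, 0, 1.3, 0, 0, 0, 0, -7.1, 0, 1.4, 0, 0, 0, 0, -7.4, 0, 1.4, 0, 0, 0, 0, -7.4, 0, 1.4, 0, 0, 0, 0]}}

```text
clock: 18.7
eef_pos: [586.9, -137.3, 67.8]
tool_rot: [3.137, 0.142, -3.131]
force: [-8.0, 0.7, 3.6]
width: 16.9
gripper_force: 61.0
```

Home against the wall. Release and retreat.

Emit:
{"api": "step_arm", "payload": {"commands": [0.4, 0, 0, 0, 0, 0, 0.45, 0.4, 0, 0, 0, 0, 0, 0.45, 0.4, 0, 0, 0, 0, 0, 0.45, 0.4, 0, 0, 0, 0, 0, 0.45, 2, 0, -3, 0, 0, 0, 0.45, 4, 0, -6, 0, 0, 0, 0.45, 5, 0, -10, 0, 0, 0, 0.45, 5, 0, -15, 0, 0, 0, 0.45, 5, 0, -16, 0, 0, 0, 0.45]}}

```text
clock: 19.6
eef_pos: [520.5, -139.0, 224.7]
tool_rot: [3.139, 0.159, -3.13]
force: [1.2, 0.4, 0.7]
width: 38.4
gripper_force: 0.0
```

```bash
python3 g.py 480 120 220 3.3 0.15 422 332 170 3.645 0.15; python3 - <<'E'
from h import *
t=snap('top')
caddies(t)
print('in chest')
W=world(t);z=W[...,2]
m=(z>46)&(z<64)&(W[...,0]>470)&(W[...,0]<655)&(W[...,1]>-290)&(W[...,1]<15)
m&=(t['image'].astype(int).max(2)-t['image'].min(2)<50)
for s in ((-90,0),(-175,-95)):
    k=m&(W[...,1]>s[0])&(W[...,1]<s[1]); print(k.sum(),np.nanpercentile(W[k],[1,50,99],axis=0).round().tolist())
E
```

```text
t 19.6 tcp [ 520.5 -139.   224.7] rpy [ 3.139  0.159 -3.13 ] F [1.2 0.4 0.7] w 38.4 g 0.0 q [ 0.69  0.47 -0.64  1.96  0.41  0.67  1.4 ]
row [3.79, 25.94, -0.05] [-0.02, 0.009, -0.146]
row [10.08, 47.19, 4.07] [-0.073, 0.01, -0.486]
px [239. 220.] n 657 rect [464.8 355.6] [140.3  50.4] 28.6 z 45.1 handle [425.3 333.8] 83
in chest
372 [[565.0, -76.0, 47.0], [620.0, -48.0, 55.0], [654.0, -27.0, 60.0]]
347 [[566.0, -161.0, 49.0], [621.0, -130.0, 55.0], [653.0, -112.0, 60.0]]
```

Emit:
{"api": "step_arm", "payload": {"commands": [3.8, 5, 0, 0, 0, -0.1, 0.45, 3.8, 10, 0, 0, 0, -0.15, 0.45, 3.8, 15, 0, 0, 0, -0.2, 0.45, 3.8, 20, 0, -0.02, 0, -0.25, 0.45, 5, 25, 0, -0.03, 0, -0.3, 0.45, 6, 30, 1, -0.05, 0, -0.35, 0.45, 7.5, 35, 2, -0.06, 0, -0.42, 0.45, 9, 40, 3, -0.07, 0, -0.48, 0.45, 10, 44, 4, -0.07, 0.01, -0.486, 0.45, 10, 47, 4, -0.07, 0.01, -0.486, 0.45]}}

```text
clock: 20.65
eef_pos: [417.5, 332.3, 165.2]
tool_rot: [3.138, 0.139, -2.637]
force: [1.6, 0.3, 0.7]
width: 38.2
gripper_force: 0.0
```

```bash
python3 g.py 422 332 120 3.641 0.15
```

```text
t 20.6 tcp [417.5 332.3 165.2] rpy [ 3.138  0.139 -2.637] F [1.6 0.3 0.7] w 38.2 g 0.0 q [-0.33  0.56 -0.6   2.03  0.65  0.6   0.7 ]
row [0.25, -0.26, 4.53] [0.004, -0.011, 0.005]
```

Emit:
{"api": "step_arm", "payload": {"commands": [0.3, -0.2, 4.5, 0, -0.01, 0, 0.45, 0.3, -0.2, 4.5, 0, -0.01, 0, 0.45, 0.3, -0.2, 4.5, 0, -0.01, 0, 0.45, 0.3, -0.2, 4.5, 0, -0.01, 0, 0.45]}}

```text
clock: 21.05
eef_pos: [424.2, 330.3, 123.4]
tool_rot: [3.138, 0.154, -2.64]
force: [-0.7, -0.1, 0.3]
width: 38.4
gripper_force: 0.0
```

```bash
python3 g.py 422 332 57 3.641 0.15; python3 - <<'E'
from h import *
t=snap('side'); caddies(t); t=snap('top'); caddies(t)
E
```

```text
t 21.1 tcp [424.2 330.3 123.4] rpy [ 3.138  0.154 -2.64 ] F [-0.7 -0.1  0.3] w 38.4 g 0.0 q [-0.39  0.62 -0.5   2.07  0.76  0.48  0.61]
row [1.12, 0.23, 6.55] [0.004, 0.004, 0.002]
px [270. 155.] n 480 rect [464.6 356.7] [143.7  51.7] 29.4 z 44.2 handle [423.8 334.6] 78
px [236. 212.] n 407 rect [484.7 366. ] [94.3 49.7] 29.0 z 45.5 handle None 0
```

Emit:
{"api": "step_arm", "payload": {"commands": [1.1, 0.2, 3, 0, 0, 0, 0.45, 1.1, 0.2, 6.5, 0, 0, 0, 0.45, 1.1, 0.2, 6.5, 0, 0, 0, 0.45, 1.1, 0.2, 6.5, 0, 0, 0, 0.45, 1.1, 0.2, 6.5, 0, 0, 0, 0, 1.1, 0.2, 6.5, 0, 0, 0, 0, 1.1, 0.2, 6.5, 0, 0, 0, 0, 1.1, 0.2, 6.5, 0, 0, 0, 0, 1.1, 0.2, 6.5, 0, 0, 0, 0]}}

```text
clock: 22.05
eef_pos: [422.6, 332.8, 58.7]
tool_rot: [3.137, 0.156, -2.64]
force: [-1.5, -0.3, 7.5]
width: 17.4
gripper_force: 59.2
```

```bash
python3 g.py 430 250 225 3.3 0.15 478 -222 205 3.159 0.15
```

```text
t 22.1 tcp [422.6 332.8  58.7] rpy [ 3.137  0.156 -2.64 ] F [-1.5 -0.3  7.5] w 17.4 g 59.2 q [-0.52  0.71 -0.33  2.11  0.92  0.31  0.44]
row [0.7, -7.54, -16.98] [0.057, 0.005, 0.339]
row [19.27, -51.23, -18.08] [0.078, 0.005, 0.478]
```

Emit:
{"api": "step_arm", "payload": {"commands": [0, 0, -4, 0, 0, 0, 0, 0, 0, -9, 0, 0, 0, 0, 0, 0, -14, 0, 0, 0, 0, 0, 0, -17, 0, 0, 0, 0, 0, 0, -17, 0, 0, 0.1, 0, 0, 0, -17, 0, 0, 0.2, 0, 0, 0, -17, 0.05, 0, 0.34, 0]}}

```text
clock: 22.75
eef_pos: [400.1, 316.1, 225.5]
tool_rot: [3.137, 0.152, -2.993]
force: [0.4, -0.5, -1.2]
width: 17.3
gripper_force: 59.3
```

```bash
python3 g.py 470 0 220 3.2 0.15 478 -222 205 3.159 0.15
```

```text
t 22.8 tcp [400.1 316.1 225.5] rpy [ 3.137  0.152 -2.993] F [ 0.4 -0.5 -1.2] w 17.3 g 59.3 q [-0.36  0.43 -0.58  2.02  0.52  0.71  0.44]
row [-2.11, -32.3, 0.74] [0.018, 0.001, 0.09]
row [0.59, -54.38, 1.75] [0.024, 0.001, 0.13]
```

Emit:
{"api": "step_arm", "payload": {"commands": [-0.5, -4, 0.1, 0, 0, 0.09, 0, -1, -9, 0.2, 0, 0, 0.09, 0, -1.5, -14, 0.4, 0, 0, 0.09, 0, -2, -19, 0.5, 0, 0, 0.09, 0, -2, -24, 0.6, 0.02, 0, 0.09, 0, -2, -29, 0.7, 0.02, 0, 0.09, 0, -2, -34, 1, 0.02, 0, 0.1, 0, -1, -39, 1.2, 0.02, 0, 0.12, 0, -0.5, -44, 1.4, 0.02, 0, 0.13, 0, 0, -49, 1.6, 0.02, 0, 0.13, 0]}}

```text
clock: 23.75
eef_pos: [478.3, -164.1, 207.0]
tool_rot: [3.137, 0.151, -3.115]
force: [1.2, -0.2, -0.9]
width: 17.1
gripper_force: 59.7
```

```bash
python3 g.py 496 -222 194 3.159 0.15
```

```text
t 23.8 tcp [ 478.3 -164.1  207. ] rpy [ 3.137  0.151 -3.115] F [ 1.2 -0.2 -0.9] w 17.1 g 59.7 q [ 0.76  0.46 -0.62  2.05  0.4   0.59  1.48]
row [-1.4, -5.84, 1.5] [0.006, 0.001, 0.009]
```

Emit:
{"api": "step_arm", "payload": {"commands": [-1.4, -3, 1.5, 0, 0, 0.01, 0, -1.4, -5.8, 1.5, 0, 0, 0.01, 0, -1.4, -5.8, 1.5, 0, 0, 0.01, 0, -1.4, -5.8, 1.5, 0, 0, 0.01, 0]}}

```text
clock: 24.15
eef_pos: [496.1, -219.9, 193.5]
tool_rot: [3.134, 0.15, -3.127]
force: [1.0, 1.0, -2.7]
width: 17.5
gripper_force: 59.7
```

```bash
python3 g.py 509.5 -222 150 3.159 0.15 515 -222 70.5 3.159 0.15;python3 - <<'E'
from h import *
d=snap('side')
W=world(d);z=W[...,2]
m=(z>160)&(z<195)&(W[...,0]>460)&(W[...,1]>-290)&(W[...,1]<-150)&(d['image'].astype(int).max(2)-d['image'].min(2)<40)
print(m.sum(),np.nanmedian(W[m],axis=0),np.nanpercentile(W[m],[2,98],axis=0).round())
cv2.imwrite('pics/carryC.png',cv2.resize(d['image'][100:380,260:520],None,fx=2,fy=2,interpolation=2)[:,:,::-1])
E
```

```text
t 24.1 tcp [ 496.1 -219.9  193.5] rpy [ 3.134  0.15  -3.127] F [ 1.   1.  -2.7] w 17.5 g 59.7 q [ 0.83  0.53 -0.61  1.97  0.42  0.62  1.56]
row [-0.67, -0.27, 4.5] [0.007, 0.0, -0.003]
row [-0.03, -0.33, 12.44] [0.007, 0.0, -0.003]
1766 [ 566.96960078 -225.5026027   177.38098757] [[ 473. -270.  161.]
 [ 640. -170.  191.]]
```

View pics/carryC.png

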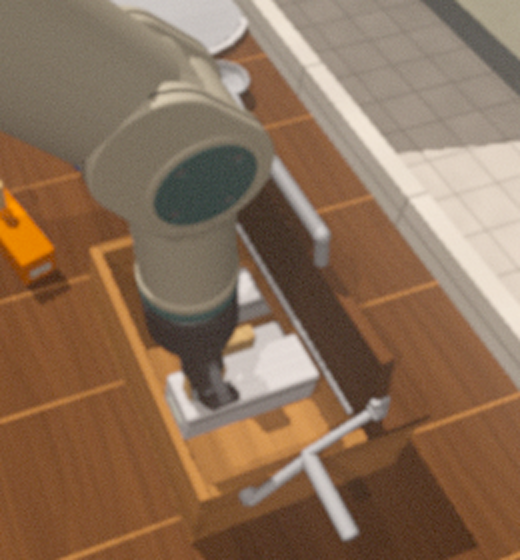

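Caddy C hangs level over the third slot, at crop (240,385), and the stay is still straight from (250,497) to (378,408). Lowering.

Emit:
{"api": "step_arm", "payload": {"commands": [-0.7, -0.3, 2, 0, 0, 0, 0, -0.7, -0.3, 4.5, 0, 0, 0, 0, -0.5, -0.3, 7, 0, 0, 0, 0, -0.3, -0.3, 9.5, 0, 0, 0, 0, 0, -0.3, 11.5, 0, 0, 0, 0, 0, -0.3, 12.3, 0, 0, 0, 0, 0, -0.3, 12.5, 0, 0, 0, 0, 0, -0.3, 12.5, 0, 0, 0, 0]}}

```text
clock: 25.0
eef_pos: [516.4, -220.6, 70.5]
tool_rot: [3.135, 0.152, -3.124]
force: [0.0, -0.4, -2.0]
width: 17.2
gripper_force: 59.8
```

```bash
python3 g.py 592 -221 69 3.159 0.15
```

```text
t 25.0 tcp [ 516.4 -220.6   70.5] rpy [ 3.135  0.152 -3.124] F [ 0.  -0.4 -2. ] w 17.2 g 59.8 q [ 0.66  0.72 -0.4   2.02  0.6   0.35  1.41]
row [-7.45, -0.19, 1.29] [0.007, 0.002, 0.0]
```

Emit:
{"api": "step_arm", "payload": {"commands": [-1.5, 0, 0.4, 0, 0, 0, 0, -3, -0.1, 0.7, 0, 0, 0, 0, -4.5, -0.1, 0.9, 0, 0, 0, 0, -5.5, -0.2, 1.0, 0, 0, 0, 0, -6.2, -0.2, 1.1, 0, 0, 0, 0, -6.7, -0.2, 1.2, 0, 0, 0, 0, -7.1, -0.2, 1.3, 0, 0, 0, 0, -7.5, -0.2, 1.3, 0, 0, 0, 0, -7.5, -0.2, 1.3, 0, 0, 0, 0]}}

```text
clock: 25.9
eef_pos: [588.6, -222.4, 68.7]
tool_rot: [3.136, 0.145, -3.126]
force: [-11.0, 0.8, 12.0]
width: 17.1
gripper_force: 62.0
```

Emit:
{"api": "step_arm", "payload": {"commands": [0.4, 0, 0, 0, 0, 0, 0.45, 0.4, 0, 0, 0, 0, 0, 0.45, 0.4, 0, 0, 0, 0, 0, 0.45, 0.4, 0, 0, 0, 0, 0, 0.45, 2, 0, -3, 0, 0, 0, 0.45, 4, 0, -6, 0, 0, 0, 0.45, 5, 0, -10, 0, 0, 0, 0.45, 5, 0, -15, 0, 0, 0, 0.45, 5, 0, -16, 0, 0, 0, 0.45]}}

```text
clock: 26.8
eef_pos: [520.7, -224.9, 223.8]
tool_rot: [3.138, 0.158, -3.125]
force: [1.1, 0.3, 0.6]
width: 38.3
gripper_force: 0.0
```

```bash
python3 g.py 480 -330 260 3.159 0 570 -358 230 3.159 0; python3 - <<'E'
from h import *
t=snap('top');s=snap('side')
for d in (t,s):
    caddies(d)
    W=world(d);z=W[...,2]
    m=(z>46)&(z<64)&(W[...,0]>470)&(W[...,0]<655)
    m&=(d['image'].astype(int).max(2)-d['image'].min(2)<50)
    for a in ((-90,0),(-175,-95),(-260,-180)):
        k=m&(W[...,1]>a[0])&(W[...,1]<a[1]); print(k.sum(),np.nanpercentile(W[k],[1,50,99],axis=0).round().tolist() if k.sum()>5 else '')
cv2.imwrite('pics/all.png',np.hstack([cv2.resize(s['image'][110:390,260:460],None,fx=2,fy=2,interpolation=2),cv2.resize(t['image'][80:360,170:370],None,fx=2,fy=2,interpolation=2)])[:,:,::-1])
E
```

```text
t 26.8 tcp [ 520.7 -224.9  223.8] rpy [ 3.138  0.158 -3.125] F [1.1 0.3 0.6] w 38.3 g 0.0 q [ 0.84  0.52 -0.64  1.88  0.39  0.71  1.59]
row [3.62, -10.43, -4.28] [0.003, 0.158, -0.0]
row [-4.75, -13.39, 0.09] [0.003, 0.158, -0.0]
374 [[564.0, -76.0, 47.0], [619.0, -48.0, 55.0], [655.0, -27.0, 60.0]]
363 [[565.0, -161.0, 48.0], [619.0, -130.0, 55.0], [653.0, -112.0, 60.0]]
351 [[567.0, -246.0, 48.0], [622.0, -213.0, 55.0], [655.0, -196.0, 60.0]]
0 
335 [[564.0, -161.0, 46.0], [635.0, -140.0, 53.0], [655.0, -112.0, 57.0]]
657 [[565.0, -247.0, 46.0], [617.0, -231.0, 53.0], [654.0, -198.0, 62.0]]
```

View pics/all.png

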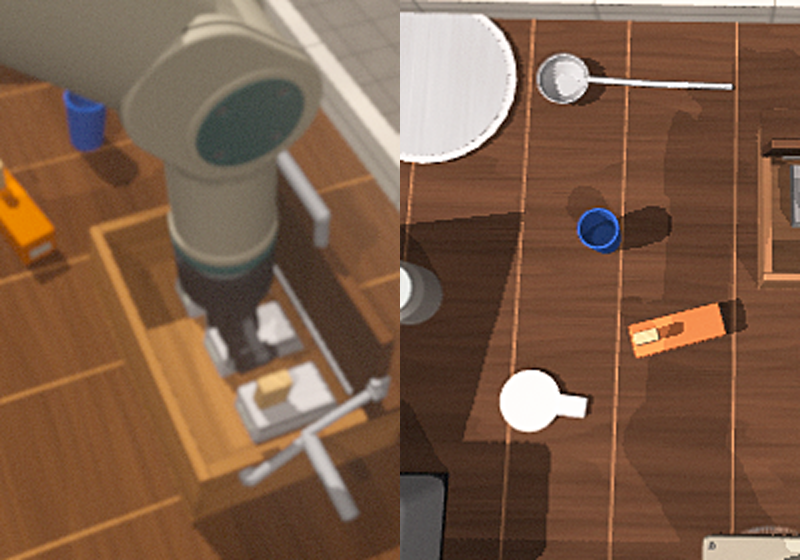

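Side crop: all three caddies are home, with front faces at x 564–567 (home is 565), and the stay is locked. Top crop: no caddy is left on the counter, and the tumbler (598,230) and jar (415,293) are standing. Next I'll press the peg with shut fingers.

Emit:
{"api": "step_arm", "payload": {"commands": [2.9, -4, -2.5, -0.19, 0.15, 0.015, 0, 2.9, -9, -2.5, -0.19, 0.15, 0.015, 0, 2.9, -14, -2.5, -0.19, 0.15, 0.015, 0, 2.9, -14, -2.5, -0.19, 0.15, 0.015, 0, 1, -14.1, 0, -0.19, 0.15, 0.015, 0, -4.4, -14.2, 3, -0.19, 0.15, 0.015, 0, -4.4, -14.2, 3.2, -0.19, 0.15, 0.015, 0, -4.4, -14.2, 3.2, -0.19, 0.15, 0.015, 0]}}

```text
clock: 27.7
eef_pos: [570.2, -362.0, 189.0]
tool_rot: [2.94, -0.003, -3.121]
force: [-0.8, 0.1, -0.1]
width: 0.0
gripper_force: 0.0
```

```bash
for a in "571 -366 168" "574 -366 158" "584 -366 146" "590 -366 136" "594 -366 126" "597 -366 116" "598 -366 108"; do LEAN=-0.2 python3 g.py $a 3.159 0; done; python3 - <<'E'
from h import *
d=snap('side'); cv2.imwrite('pics/peg.png',cv2.resize(d['image'][150:400,300:560],None,fx=2.2,fy=2.2,interpolation=2)[:,:,::-1])
E
```

```text
t 27.7 tcp [ 570.2 -362.   189. ] rpy [ 2.940e+00 -3.000e-03 -3.121e+00] F [-0.8  0.1 -0.1] w 0.0 g 0.0 q [ 0.93  0.85 -0.66  1.34  0.33  1.19  1.89]
row [-0.08, -0.82, 1.98] [0.001, -0.004, 0.003]
t 27.7 tcp [ 570.2 -362.   189. ] rpy [ 2.940e+00 -3.000e-03 -3.121e+00] F [-0.8  0.1 -0.1] w 0.0 g 0.0 q [ 0.93  0.85 -0.66  1.34  0.33  1.19  1.89]
row [-0.38, -1.02, 2.95] [0.001, -0.004, 0.003]
t 27.7 tcp [ 570.2 -362.   189. ] rpy [ 2.940e+00 -3.000e-03 -3.121e+00] F [-0.8  0.1 -0.1] w 0.0 g 0.0 q [ 0.93  0.85 -0.66  1.34  0.33  1.19  1.89]
row [-1.39, -1.28, 4.12] [0.001, -0.004, 0.003]
t 27.7 tcp [ 570.2 -362.   189. ] rpy [ 2.940e+00 -3.000e-03 -3.121e+00] F [-0.8  0.1 -0.1] w 0.0 g 0.0 q [ 0.93  0.85 -0.66  1.34  0.33  1.19  1.89]
row [-1.99, -1.5, 5.1] [0.001, -0.004, 0.003]
t 27.7 tcp [ 570.2 -362.   189. ] rpy [ 2.940e+00 -3.000e-03 -3.121e+00] F [-0.8  0.1 -0.1] w 0.0 g 0.0 q [ 0.93  0.85 -0.66  1.34  0.33  1.19  1.89]
row [-2.39, -1.7, 6.07] [0.001, -0.004, 0.003]
t 27.7 tcp [ 570.2 -362.   189. ] rpy [ 2.940e+00 -3.000e-03 -3.121e+00] F [-0.8  0.1 -0.1] w 0.0 g 0.0 q [ 0.93  0.85 -0.66  1.34  0.33  1.19  1.89]
row [-2.7, -1.91, 7.05] [0.001, -0.004, 0.003]
t 27.7 tcp [ 570.2 -362.   189. ] rpy [ 2.940e+00 -3.000e-03 -3.121e+00] F [-0.8  0.1 -0.1] w 0.0 g 0.0 q [ 0.93  0.85 -0.66  1.34  0.33  1.19  1.89]
row [-2.8, -2.07, 7.83] [0.001, -0.004, 0.003]
```

View pics/peg.png

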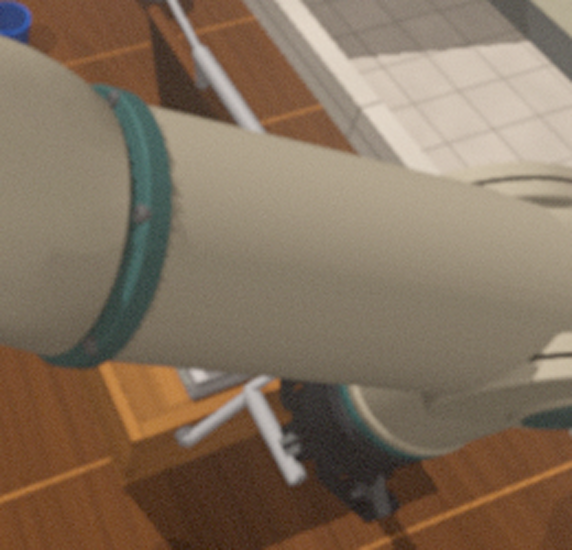

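Fingertips hang over the outer part of the peg, about (285,445) in the crop. Pressing down along its arc.

Emit:
{"api": "step_arm", "payload": {"commands": [-0.1, -0.8, 2, 0, 0, 0, 0, -0.4, -1.0, 2.9, 0, 0, 0, 0, -0.9, -1.1, 3.5, 0, 0, 0, 0, -1.4, -1.3, 4.1, 0, 0, 0, 0, -2.0, -1.5, 5.1, 0, 0, 0, 0, -2.4, -1.7, 6.1, 0, 0, 0, 0, -2.7, -1.9, 7.1, 0, 0, 0, 0]}}

```text
clock: 28.45
eef_pos: [599.9, -370.1, 123.3]
tool_rot: [2.947, 0.008, -3.126]
force: [-0.2, -1.1, 19.9]
width: -0.4
gripper_force: 10.3
```

```bash
LEAN=-0.2 python3 g.py 598 -366 108 3.159 0;  python3 - <<'E'
from h import *
d=snap('top')
W=world(d);z=W[...,2]
m=(z>150)&(z<360)&(W[...,1]<15)&(W[...,1]>-120)&(W[...,0]>400)
print(m.sum(), np.nanpercentile(W[m],[1,50,99],axis=0).round().tolist())
E
```

```text
t 28.4 tcp [ 599.9 -370.1  123.3] rpy [ 2.947  0.008 -3.126] F [-0.2 -1.1 19.9] w -0.4 g 10.3 q [ 0.89  0.95 -0.63  1.31  0.36  1.11  1.88]
row [0.2, 0.11, 1.58] [-0.005, 0.008, -0.0]
1146 [[535.0, -119.0, 151.0], [585.0, -61.0, 248.0], [643.0, 14.0, 319.0]]
```

Emit:
{"api": "step_arm", "payload": {"commands": [0, 0, 1, 0, 0, 0, 0, 0, 0, 2, 0, 0, 0, 0, 0, 0, 2.5, 0, 0, 0, 0]}}

```text
clock: 28.8
eef_pos: [600.6, -367.5, 98.5]
tool_rot: [2.951, 0.01, -3.127]
force: [3.7, -3.8, 6.3]
width: 0.1
gripper_force: 3.5
```

```bash
LEAN=-0.2 python3 g.py 610 -420 250 3.159 0;  python3 - <<'E'
from h import *
d=snap('top')
W=world(d);z=W[...,2]
m=(z>135)&(z<360)&(W[...,1]<15)&(W[...,1]>-120)&(W[...,0]>400)&(W[...,0]<660)
Q=W[m]; print(m.sum(), np.nanpercentile(Q,[1,50,99],axis=0).round().tolist())
a=np.arctan2(Q[:,2]-115,650-Q[:,0]); print(np.nanpercentile(a,[10,50,90]))
E
```

```text
t 28.8 tcp [ 600.6 -367.5   98.5] rpy [ 2.951  0.01  -3.127] F [ 3.7 -3.8  6.3] w 0.1 g 3.5 q [ 0.89  0.98 -0.62  1.33  0.38  1.06  1.86]
row [-1.03, -2.29, -15.87] [-0.009, 0.011, -0.001]
2427 [[462.0, -119.0, 136.0], [557.0, -57.0, 190.0], [641.0, 14.0, 250.0]]
[0.63491973 0.68207855 0.88605173]
```

Lock broken with the fingers on the peg. Retreating outward and letting the lid sink.

Emit:
{"api": "step_arm", "payload": {"commands": [0, 0, -2, 0, 0, 0, 0, 0, -2, -5, 0, 0, 0, 0, 0, -4, -9, 0, 0, 0, 0, 0, -5, -14, 0, 0, 0, 0, 0, -5, -18, 0, 0, 0, 0, 0, -5, -18, 0, 0, 0, 0, 0, -5, -18, 0, 0, 0, 0, 0, -5, -18, 0, 0, 0, 0, 0, -5, -18, 0, 0, 0, 0, 0, -5, -18, 0, 0, 0, 0]}}

```text
clock: 29.85
eef_pos: [597.0, -448.2, 260.0]
tool_rot: [2.943, -0.002, -3.124]
force: [-0.2, -0.3, -0.4]
width: 0.1
gripper_force: 0.0
```

Emit:
{"api": "step_arm", "payload": {"commands": [0, 0, -3, 0, 0, 0, 0, 0, 0, -6, 0, 0, 0, 0, 0, 0, -6, 0, 0, 0, 0, 0, 0, -6, 0, 0, 0, 0, 0, 0, -6, 0, 0, 0, 0, 0, 0, -6, 0, 0, 0, 0, 0, 0, -6, 0, 0, 0, 0, 0, 0, -6, 0, 0, 0, 0, 0, 0, -6, 0, 0, 0, 0, 0, 0, -6, 0, 0, 0, 0]}}

```text
clock: 30.85
eef_pos: [597.8, -460.6, 320.3]
tool_rot: [2.944, -0.0, -3.125]
force: [0.7, 0.3, -1.2]
width: -0.3
gripper_force: 0.0
```

Emit:
{"api": "step_arm", "payload": {"commands": [0, 0, 0, 0, 0, 0, 0, 0, 0, 0, 0, 0, 0, 0, 0, 0, 0, 0, 0, 0, 0, 0, 0, 0, 0, 0, 0, 0, 0, 0, 0, 0, 0, 0, 0, 0, 0, 0, 0, 0, 0, 0, 0, 0, 0, 0, 0, 0, 0, 0, 0, 0, 0, 0, 0, 0, 0, 0, 0, 0, 0, 0, 0, 0, 0, 0, 0, 0, 0, 0]}}

```text
clock: 31.85
eef_pos: [597.8, -460.5, 320.3]
tool_rot: [2.944, -0.0, -3.125]
force: [0.3, -0.4, -1.3]
width: 0.2
gripper_force: 0.0
```

```bash
python3 - <<'E'
from h import *
d=snap('top','end.png')
W=world(d);z=W[...,2]
for x0,x1 in((480,510),(560,590),(620,640),(670,700),(415,432)):
    m=(W[...,1]<15)&(W[...,1]>-150)&(W[...,0]>x0)&(W[...,0]<x1)&(z>60)
    print(x0,m.sum(),np.nanpercentile(z[m],[10,50,90]))
E
```

```text
480 616 [124.97061177 127.59715834 129.96997875]
560 589 [124.85776645 127.29774001 129.94499162]
620 384 [124.85313069 127.25796227 129.61668881]
670 570 [124.75638578 127.16145635 129.63564796]
415 122 [124.04547053 127.47060271 130.06306148]
```

View pics/end.png

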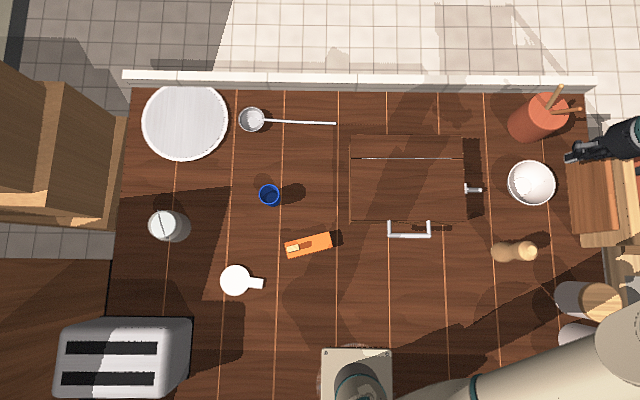

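The lid is flat and closed at 127 mm, with its bar at (409,235). The jar (167,226) and tumbler (269,195) are standing, and the robot is clear of everything.

```bash
python3 -c "
from cell import ctrl
print(ctrl.finish_job())"
```

```text
the job is handed in; nothing more can be done
None
```

I handed the job in at about 32 s: the three caddies on the counter are home under the deck, the stay lock is broken, the lid is closed, and the jar and tumbler are standing. The hand-in returned no verdict.

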